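Clamp the beech block with the star-wheel feed

TASK

A beech block lies loose in the small clamping fixture. Take the short driver out of the tool rack and, through the slot in the fixture's cover, push the teeth of the star wheel inside towards the block, one tooth after another, until the shoe has pressed the block home against the fence and grips it: stop as soon as the wheel turns clearly harder than it did running free, and do not force it or overtighten. Work gently and touch the fixture and the block with nothing but the driver, leave the other things where they are, and finally hang the short driver back, tip down, in its own hole of the rack and let go.

Things in the scene. Friction and masses are not known exactly. Their poses are not given: they have to be found in the camera images.
- clamp: clamping fixture, fixed: dark steel base plate 212 x 120 x 8 mm with a grey steel housing 100 (x) x 54 (y) mm, 90 mm high to the cover's top, and a steel fence 100 mm wide, 42 mm high. Origin on the counter straight under the slot centre; +x points from the housing to the fence (away from the robot, within 0.2 rad), y across, z up
- wheel_axle (a point): middle of the star wheel inside the housing, 45 mm above the counter under the slot; it turns about the fixture's y. Steel, 10 straight teeth 5.5 mm thick, 12 mm wide (y), flat crests at radius 36 mm, hub radius 19 mm; pitch 36 degrees = 22.6 mm at the crests, 19.5 mm at 31 mm radius. Where the teeth stand at the start is unknown
- wheel_top (a point): highest point the crests reach, 81 mm above the counter, 9 mm below the cover's top. Pushing the upper teeth along the fixture's +x moves the shoe along +x, 2 mm a tooth; friction holds the wheel where it is left. Running free it needs 3.5 to 6 N at the teeth (growing along a stroke, same each tooth); once the shoe bears on the block against the fence, each further tooth adds about 2.5 N
- slot (a point): centre of the slot, in the top face of the 6 mm thick steel cover of the fixture, 90 mm above the counter. The slot is 42 mm long (along the fixture's x) and 13 mm wide (y).
- shoe: shoe of the fixture, a steel plate 10 mm thick, 56 mm wide, 28 mm high, on a sprung rod (12 N/mm); origin at the centre of its front (+x) face, which bears on the block. At the start it is 3.5 to 8.7 mm (along x) short of where it meets a block that lies home on the fence, so the first tooth always runs free
- fence_face (a point): centre of the fence's face towards the block, x as of the fixture, 26 mm above the counter; the fence is bolted to the base plate 129 to 131 mm along +x from the slot centre. The block is home when its long side lies flat on this face
- beech_block: the loose beech sanding block, 60 mm (its x, the clamped width) x 110 mm (y) x 35 mm high, lying on the fixture's base plate between shoe and fence; origin at the centre of its underside. At the start it is 1 to 2.5 mm away from the fence and not quite square.
- rack: light wooden tool rack, fixed: a board 150 x 50 x 12 mm, its top 130 mm above the counter, on two 10 mm side panels; two through holes of 12 mm diameter, 72 mm apart along its x. Origin on the counter under the middle of the board.
- hole_near (a point): mouth of the rack hole nearer the robot, at the board's top
- hole_far (a point): mouth of the rack hole farther from the robot, at the board's top
- short_driver: short driver, 145 mm long: wooden handle 24 to 28 mm thick (from 64 to 144 mm above the tip), straight steel shank 8 mm thick, 0.09 kg. It hangs tip down in either rack hole, foot of the handle on the board. Its y axis runs along the tool from tip to handle (up); the tool's axis lies 14 mm from the origin along the body's z, the tip 72 mm from it along -y
- driver_tip (a point): the point on the tool's axis at the end of the short driver's shank
- long_driver: the other, longer driver (200 mm), hanging in the other rack hole; leave it there
- wax_tin: round tin 62 mm wide, 25 mm high, a bystander
- spool: wooden thread spool 40 mm wide, 60 mm high, a bystander
- loupe: black loupe 34 mm wide, 27 mm high, a bystander
Mind the look-alikes: they are no part of the job. Of the things that look like the beech_block, the larger one is meant.

How it is judged:
By the outcome, as a careful person would: the job done as asked, in the order asked, and still so for the second after the job is handed in, with the robot touching nothing.
It also fails if it takes over 72 s, if anything falls off the work surface, if the arm or the gripper's body presses on something with over 40 N, if the wrist force passes 120 N, or if a joint passes its speed limit or range.

ROBOT

A 7-joint arm with a two-finger parallel gripper is mounted at the origin on a cart in front of the work surface, level with it; the furniture and walls round the work are solid. World frame = base frame: x ahead of the robot, y to its left, z up, the work surface at z = 0. Lengths are in m, angles in rad, forces in N, time in s.
With the tool pointing down it reaches from about 0.35 to 0.9 m from the base axis. Payload 7.2 kg.
Tool frame: the origin (TCP) lies midway between the tips of the shut fingers; the grasp point (between the pads) lies 19 mm behind it; x points along the fingers, z is the direction in which the jaws open and shut, and the axes are right-handed (so a half turn about x gives the same grasp; the last joint's range is limited). The gripper opens to 88 mm and grips with 3 to 60 N. Pads are 20 mm wide; open, the fingers measure 115 mm over their backs; the gripper's body (75 mm by 178 mm) begins 61 mm behind the grasp point.
Start: joints at [-1.256, 0.411, -0.013, 1.596, 0.006, 1.134, -0.082], TCP at [0.233, 0.58, 0.223] pointing down, gripper open.
Joint ranges: [-2.95, 2.95], [-0.29, 1.99], [-1.47, 1.44], [0.14, 2.54], [-1.03, 4.17], [0.13, 1.85], [-2.86, 2.86]. Speed limits (rad/s): [2.39, 2.39, 3.01, 3.01, 3.14, 3.14, 3.14].

INTERFACE

Orientations are given as a unit quaternion [x, y, z, w].
In Python, from bench import get_state, camera, camera_model, finish_job gives the robot as it stands.
- The arm moves only by the tool drive_tool, never from a script. Its argument "moves" is a list of rows, each a list of 5 numbers: the opening, from -1 (shut) to 1 (fully open), then the shift along the tool's x, y, z in cm, then the turn about the tool's x in rad. A call has 1 to 12 rows; each row shifts and turns the commanded pose from where the row before left it, along the tool's axes as they then stand; what a row does not reach is not made up. A row lasts 1/10 s, in which the tool goes at most 50 mm and 8.59 degrees, less where a joint would pass 70% of its speed; a pose out of reach is approached as far as the arm can. A call is refused whole if a number of a shift passes 5 or a number of a turn 0.15, either way. A call with a gripper value outside its range is refused whole. The fingers move at their own pace and stop on an object; "squeeze" is the grip in N (left out, the last holds). Time passes only in rows, so rows that do not move let the fingers close. It gives the time, the measured TCP pose, the force and the opening at its end, in the units of the state.
- get_state(): the state, without advancing time (a new reading comes with each control period).
- camera(name): name is "scene" or "side" or "wrist"; returns (picture, depth): 480x640x3 uint8, red, green, blue; 480x640 float32, m along the optical axis (not along the pixel's ray), 0 where there is no reading.
- camera_model(name): a dict with "fx", "fy", "cx", "cy" (pixels), "k1" (the pictures are not rectified: a ray, as slopes to the right and down, at radius r is drawn at 1 + k1 r^2 times it, then the intrinsics apply), "R" (3x3) and "t" (3): a world point X has camera coordinates R X + t. Camera axes: x right, y down, z forward; pixel columns grow to the right and rows downward; lengths in m; the calibration is good to about 2 mm. A picture is of the moment at which its call begins: read the wrist's pose just before it. camera_model takes no time and is no camera call; for the wrist camera it gives the pose at the moment of the call.
- finish_job(): hands the job in, once; it reports no verdict.
The state is a dict: "t": time; "joints": joint angles; "joint_vel": joint speeds; "tau": joint torques, N m; "ee_pos": TCP position; "tool_rot": TCP orientation; "ft_force": force on the tool from outside, world axes, zero at the start; "wrist_torque": the same for the moment, N m; "grip_width": finger opening in m.
Only numpy, scipy, OpenCV 4.12 (cv2) and the standard library are available. Lean on these libraries where they do the work, as an engineer would, in place of code of your own. Each camera call takes 0.05 s, during which the arm holds its last target. There are 200 camera calls.

## Working session

There is one attempt and no reset: what is moved stays moved. The work goes in short steps, Python scripts to look and compute and a tool call to move; the robot and the scene stay as the last step left them, time stands still between calls to the robot, and variables do not carry over. Pictures are saved under pics/ and viewed, about 8 in all and at most 12, crops included, and the job is handed in when it is done.

Besides the shell and the picture viewer there is one more tool, called in YAML: its name, and indented under it one key for each argument. drive_tool: Moves the arm, as the interface text tells. Its arguments: {"type":"object","properties":{"moves":{"type":"array","items":{"type":"array","items":{"type":"number"}}},"squeeze":{"type":"number"}},"required":["moves"]}

```bash
mkdir -p pics; ls; cat > h.py <<'E'
import numpy as np, cv2
from bench import get_state, camera, camera_model, finish_job
from scipy.spatial.transform import Rotation as Ro
def grab(n,f=None):
    m=camera_model(n); p,d=camera(n); np.savez('last_'+n,p=p,d=d,**{k:np.array(v) for k,v in m.items()})
    if f: cv2.imwrite('pics/'+f,p[:,:,::-1])
    return m,p,d
def load(n):
    z=np.load('last_'+n+'.npz'); return z,z['p'],z['d']
def ray(m,u,v):
    xd=(np.asarray(u,float)-m['cx'])/m['fx']; yd=(np.asarray(v,float)-m['cy'])/m['fy']; x,y=xd,yd
    for _ in range(10):
        s=1+m['k1']*(x*x+y*y); x,y=xd/s,yd/s
    return np.stack([x,y,np.ones_like(x)],-1)
def cloud(m,d):
    v,u=np.mgrid[:480,:640]; c=ray(m,u,v)*d[...,None]
    P=(c-m['t'])@np.array(m['R']); P[d==0]=np.nan; return P
def atz(m,u,v,z):
    R=np.array(m['R']); o=-R.T@m['t']; r=ray(m,u,v)@R; return o+r*((z-o[2])/r[...,2])[...,None]
def proj(m,X):
    c=np.array(m['R'])@np.array(X)+m['t']; x,y=c[:2]/c[2]; s=1+m['k1']*(x*x+y*y)
    return m['fx']*x*s+m['cx'],m['fy']*y*s+m['cy']
E
python3 - <<'E'
from h import *
print(get_state())
a=grab('scene','scene0.png'); b=grab('side','side0.png')
for m in (a[0],b[0]): print(-np.array(m['R']).T@m['t'], m['R'][2])
E
```

```text
pics
{'t': 0.0, 'joints': array([-1.25619877,  0.41188885, -0.01272549,  1.59703059,  0.00561209,
        1.13429369, -0.08220129]), 'joint_vel': array([-0.00033754, -0.00112119,  0.00213262, -0.00142344,  0.00067277,
       -0.00075   ,  0.00026536]), 'tau': array([ 2.98160694e-04, -5.87953305e+01,  6.41363170e-01, -2.91077042e+01,
       -5.38751995e-02,  1.83320377e-02,  1.58588350e-04]), 'ee_pos': array([0.23329657, 0.57928694, 0.2218214 ]), 'tool_rot': array([-0.39611246,  0.58641717,  0.39541796,  0.58553775]), 'ft_force': array([-0.97580844,  0.61469586,  0.42233623]), 'wrist_torque': array([-0.04415888, -0.01224505, -0.05572092]), 'grip_width': 0.08761648618887909}
[-0.34158498  0.53530207  0.81982982] [ 0.66333804 -0.51261385 -0.54516942]
[0.50280076 1.06268591 1.160996  ] [ 0.0341574  -0.74697315 -0.66397619]
```

View pics/scene0.png

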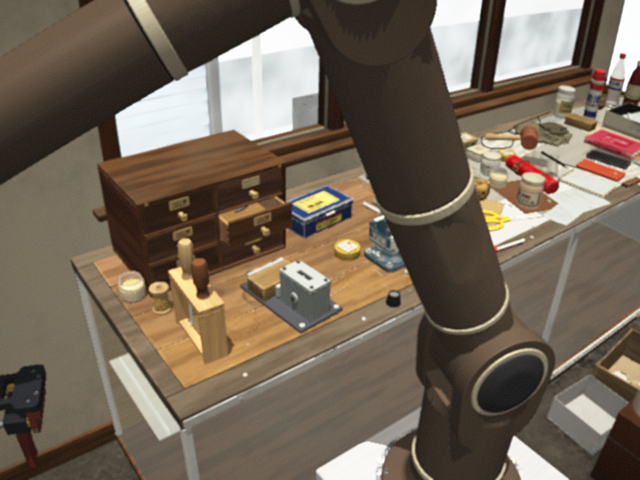

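View pics/side0.png

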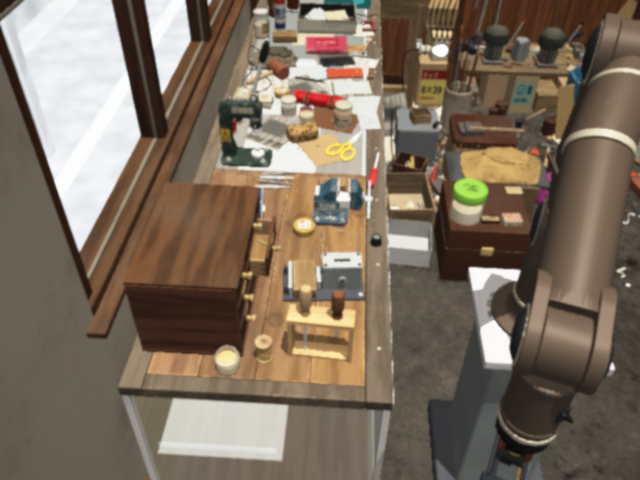

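Scene view: rack at (195,310) with a dark handle (near) and a light handle (far). The clamp is at (300,290), with the tin, spool and loupe around it. The side view shows the same, with the rack at (320,330) and clamp at (335,275). Next I'll turn this into metric positions.

```bash
python3 - <<'E'
from h import *
W=np.zeros((600,800,3),np.uint8)
m,p,d=load('side'); P=cloud(m,d)
ms,ps,ds=load('scene'); Q=cloud(ms,ds)
print('side px',[ (uv,P[uv[1],uv[0]].round(3)) for uv in [(305,298),(338,302),(345,258),(300,278),(322,320),(376,240),(264,348),(228,360),(303,226)]])
print('scene px',[ (uv,Q[uv[1],uv[0]].round(3)) for uv in [(185,250),(201,270),(305,272),(265,275),(393,298)]])
# crops
a=cv2.resize(p[235:375,225:395],None,fx=4.2,fy=4.2,interpolation=cv2.INTER_CUBIC)[:590,:790]
cv2.imwrite('pics/c_side.png',a[:,:,::-1])
# top-down orthographic height: region points z ranges
for nm,(A) in dict(side=P,scene=Q).items():
    A=A.reshape(-1,3)
    box=(A[:,0]>.35)&(A[:,0]<.85)&(A[:,1]>-.2)&(A[:,1]<.75)
    for lo,hi in [(.084,.096),(.125,.135),(.15,.26)]:
        B=A[box&(A[:,2]>lo)&(A[:,2]<hi)]
        B=B[(B[:,0]<.70)]
        if len(B): print(nm,lo,len(B),B.min(0).round(3),B.max(0).round(3),np.median(B,0).round(3))
E
```

```text
side px [((305, 298), array([0.574, 0.169, 0.191])), ((338, 302), array([0.503, 0.18 , 0.197])), ((345, 258), array([ 0.49 , -0.075,  0.086])), ((300, 278), array([ 0.604, -0.043,  0.037])), ((322, 320), array([0.536, 0.171, 0.124])), ((376, 240), array([ 0.404, -0.225,  0.02 ])), ((264, 348), array([0.665, 0.204, 0.055])), ((228, 360), array([0.746, 0.224, 0.03 ])), ((303, 226), array([ 0.614, -0.263,  0.027]))]
scene px [((185, 250), array([0.566, 0.161, 0.198])), ((201, 270), array([0.492, 0.165, 0.197])), ((305, 272), array([ 0.504, -0.071,  0.091])), ((265, 275), array([ 0.601, -0.033,  0.043])), ((393, 298), array([ 0.394, -0.225,  0.024]))]
side 0.084 681 [ 0.446 -0.16   0.084] [0.7   0.192 0.096] [ 0.507 -0.059  0.088]
side 0.125 1001 [ 0.463 -0.159  0.125] [0.7   0.192 0.135] [0.543 0.166 0.128]
side 0.15 593 [ 0.489 -0.144  0.15 ] [0.685 0.181 0.212] [0.562 0.168 0.19 ]
scene 0.084 1192 [ 0.444 -0.156  0.084] [0.699 0.19  0.096] [ 0.503 -0.057  0.089]
scene 0.125 1139 [ 0.462 -0.157  0.125] [0.7   0.191 0.135] [0.537 0.166 0.13 ]
scene 0.15 975 [ 0.485 -0.155  0.15 ] [0.699 0.179 0.213] [0.56  0.164 0.186]
```

View pics/c_side.png

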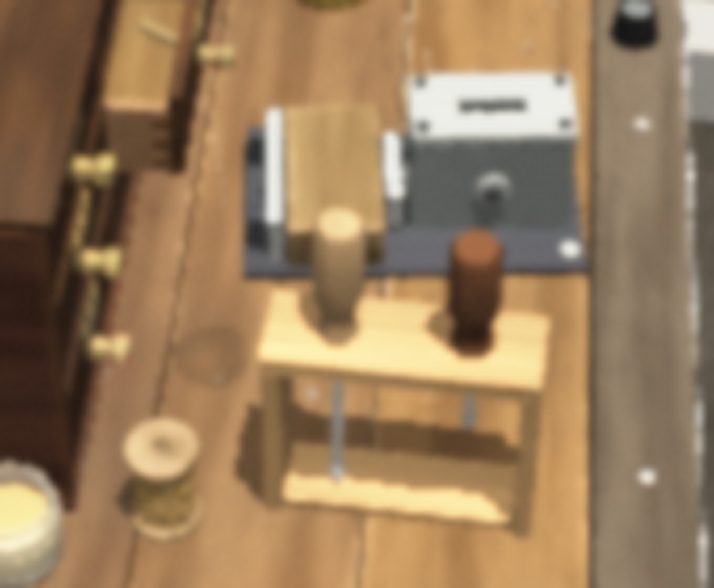

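The dark handle (near hole) has the short shank, so it is the short driver. Now I'll fit the poses.

```bash
python3 - <<'E'
from h import *
s=get_state(); print(Ro.from_quat(s['tool_rot']).as_matrix().round(3))
def near(A,c,r): return np.hypot(A[:,0]-c[0],A[:,1]-c[1])<r
for nm in('side','scene'):
    m,p,d=load(nm); A=cloud(m,d).reshape(-1,3); A=A[~np.isnan(A[:,0])]
    for lab,c,r,lo,hi in [('cover',(.503,-.06),.075,.084,.096),('rack',(.537,.167),.09,.124,.136),('short',(.5,.17),.03,.15,.2),('long',(.572,.165),.03,.15,.2),('block',(.605,-.04),.08,.036,.049)]:
        B=A[near(A,c,r)&(A[:,2]>lo)&(A[:,2]<hi)]
        (cx,cy),(w,h),a=cv2.minAreaRect((B[:,:2]*1000).astype(np.float32))
        print(nm,lab,len(B),round(cx,1),round(cy,1),round(w,1),round(h,1),round(a,1),np.median(B[:,2]).round(4))
E
```

```text
[[-0.    -0.928  0.373]
 [-0.001  0.373  0.928]
 [-1.    -0.    -0.001]]
side cover 549 497.2 -64.8 99.8 61.4 4.9 0.088
side rack 1018 538.9 160.9 57.9 150.1 86.1 0.1281
side short 178 501.0 172.3 28.1 17.6 11.1 0.1777
side long 177 573.0 166.5 24.8 15.5 8.9 0.177
side block 821 587.3 -53.1 118.8 117.4 6.1 0.0408
scene cover 793 496.8 -65.7 104.6 58.7 5.7 0.0891
scene rack 915 540.0 160.6 52.9 156.2 86.9 0.1305
scene short 337 495.9 166.8 30.6 21.1 65.4 0.1791
scene long 293 568.9 161.0 29.0 17.8 59.8 0.1784
scene block 789 604.1 -42.1 91.5 130.5 51.1 0.0419
```

drive_tool:
  moves:
    - [1, -4.5, 0, 0, 0]
    - [1, -4.5, 0, 0, 0]
    - [1, 0, -4, -2.8, 0]
    - [1, 0, -4, -2.8, 0]
    - [1, 0, -4, -2.8, 0]
    - [1, 0, -4, -2.8, 0]
    - [1, 0, -4, -2.8, 0]
    - [1, 0, -4, -2.8, 0]
    - [1, 0, -4, -2.8, 0]
    - [1, 0, -4, -2.8, 0]
    - [1, 0, -4, -2.8, 0]
    - [1, 0, -4, -2.8, 0]

```text
t: 1.3
ee_pos: [0.5005, 0.1687, 0.3126]
tool_rot: [-0.396, 0.586, 0.396, 0.586]
ft_force: [0.9, 0.9, -0.4]
grip_width: 0.0876
```

drive_tool:
  moves:
    - [1, 0, 0, 0, -0.15]
    - [1, 0, 0, 0, -0.15]
    - [1, 0, 0, 0, -0.02]
    - [1, 0, 0, 0, 0]
    - [1, 0, 0, 0, 0]

```text
t: 1.8
ee_pos: [0.4997, 0.1709, 0.3125]
tool_rot: [-0.483, 0.516, 0.483, 0.516]
ft_force: [-0.0, 0.4, -0.3]
grip_width: 0.0879
```

```bash
python3 - <<'E'
from h import *
s=get_state(); print(s['t'],s['ee_pos'],s['joints'].round(2)); print(Ro.from_quat(s['tool_rot']).as_matrix().round(3))
m,p,d=grab('wrist','wrist1.png'); print(-np.array(m['R']).T@m['t'])
E
```

```text
1.8 [0.49973355 0.1708969  0.31254534] [-0.63  0.17  0.24  1.71 -0.04  1.26  1.13]
[[-0.    -0.998  0.065]
 [-0.     0.065  0.998]
 [-1.     0.    -0.   ]]
[0.43266752 0.17492126 0.47480179]
```

View pics/wrist1.png

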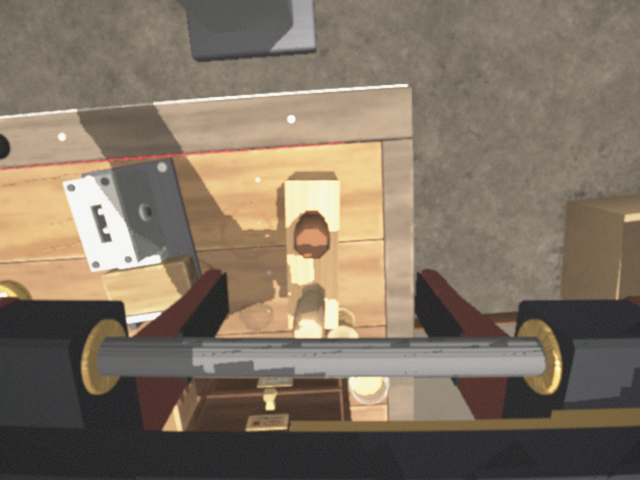

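Wrist view: dark handle top at about (312,230), board around it, slot at about (103,222). I'll measure both.

```bash
python3 - <<'E'
from h import *
m,p,d=load('wrist'); P=cloud(m,d)
A=P.reshape(-1,3); u=np.tile(np.arange(640),480); v=np.repeat(np.arange(480),640)
ok=~np.isnan(A[:,0])
def rect(sel,l):
    B=A[ok&sel]; r=cv2.minAreaRect((B[:,:2]*1000).astype(np.float32)); print(l,len(B),[np.round(x,1) for x in r],np.median(B[:,2]).round(4)); return B
rect((A[:,2]>.124)&(A[:,2]<.136)&(v>150)&(v<330)&(u>275)&(u<350),'board')
rect((A[:,2]>.085)&(A[:,2]<.095)&(v>150)&(v<290)&(u<180),'cover')
B=rect((A[:,2]>.19)&(A[:,2]<.225)&(v>190)&(v<270)&(u>285)&(u<335),'handletop'); print(B.max(0),np.sort(B[:,2])[-20:].mean())
rect((A[:,2]>.2)&(A[:,2]<.225)&(v>190)&(v<270)&(u>285)&(u<335),'handletop2')
for px in [(291,180),(339,182),(287,260)]: print(px,atz(m,*map(np.float64,px),.13).round(4))
# slot dark pixels
g=p.mean(2); c=g[190:260,80:135]; vv,uu=np.nonzero(c<60); uu=uu+80; vv=vv+190
print('slot',len(uu),uu.min(),uu.max(),vv.min(),vv.max()); X=atz(m,uu,vv,.09); print(X.mean(0), cv2.minAreaRect((X[:,:2]*1000).astype(np.float32)))
cv2.imwrite('pics/c_w1.png',cv2.resize(np.hstack([p[170:290,50:210],p[170:290,240:400]]),None,fx=2.5,fy=2.5,interpolation=cv2.INTER_CUBIC)[:,:,::-1])
E
```

```text
board 5027 [array([539.6, 159.2]), array([ 50.1, 150.8]), np.float64(86.2)] 0.1302
cover 4334 [array([498.7, -67.3]), array([101. ,  56.8]), np.float64(6.0)] 0.0904
handletop 1147 [array([503. , 162.5]), array([27. , 27.2]), np.float64(85.8)] 0.2072
[0.51700127 0.17640654 0.20991349] 0.20925245420304125
handletop2 1067 [array([503. , 162.6]), array([26.7, 27.2]), np.float64(85.9)] 0.2073
(291, 180) [0.4627 0.1447 0.13  ]
(339, 182) [0.4675 0.1888 0.13  ]
(287, 260) [0.5396 0.1341 0.13  ]Traceback (most recent call last):
  File "<stdin>", line 14, in <module>
    return umr_minimum(a, axis, None, out, keepdims, initial, where)
ValueError: zero-size array to reduction operation minimum which has no identity
```

drive_tool:
  moves:
    - [1, 0, -0.4, -0.85, 0]
    - [1, 3, 0, 0, 0]
    - [1, 3, 0, 0, 0]
    - [1, 3, 0, 0, 0]
    - [1, 3, 0, 0, 0]
    - [1, 3, 0, 0, 0]
    - [1, 2.2, 0, 0, 0]
    - [1, 0, 0, 0, 0]
    - [1, 0, 0, 0, 0]

```text
t: 2.75
ee_pos: [0.5037, 0.1615, 0.141]
tool_rot: [-0.484, 0.516, 0.484, 0.516]
ft_force: [0.5, 0.3, -0.1]
grip_width: 0.0879
```

```bash
python3 - <<'E'
from h import *
s=get_state(); print(s['t'],s['ee_pos'],s['joints'].round(2),s['ft_force'])
m,p,d=load('wrist')
print(p[170:290,50:210].mean(2)[40:70:3,40:70:3].round())
cv2.imwrite('pics/c_w1.png',cv2.resize(p[150:290,50:220],None,fx=4,fy=4,interpolation=cv2.INTER_CUBIC)[:,:,::-1])
E
```

```text
2.75 [0.50369567 0.16153755 0.14104675] [-0.59  0.34  0.23  1.93 -0.1   0.88  1.2 ] [ 0.48235513  0.27297903 -0.07843135]
[[235. 111.  96. 245. 245. 246. 246. 245. 244. 194.]
 [244. 143.  93. 241. 230. 246. 246. 246. 245. 244.]
 [245. 183. 108.  93.  95. 234. 246. 246. 245. 246.]
 [246. 230. 126.  91.  94. 181. 246. 246. 245. 246.]
 [246. 242. 141.  91.  86. 116. 246. 246. 245. 246.]
 [246. 245. 177. 102.  91. 107. 242. 245. 245. 245.]
 [246. 245. 225. 103. 114. 215. 242. 245. 246. 245.]
 [246. 246. 242. 129. 123. 245. 244. 246. 245. 245.]
 [245. 246. 245. 177. 102. 104. 102. 243. 246. 245.]
 [245. 246. 246. 221. 119.  88.  93. 218. 246. 246.]]
```

View pics/c_w1.png

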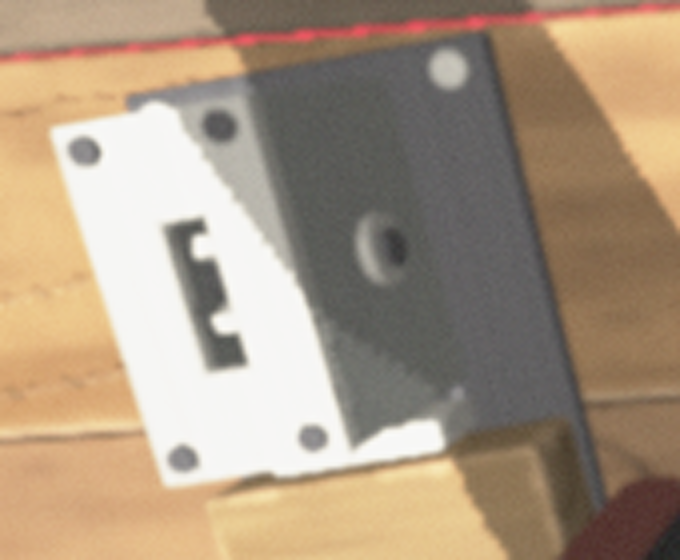

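The crop shows the slot (corners about (165,228), (205,218), (245,362), (207,370)) with two bright tooth crests at about (203,246) and (227,321). The teeth show from above, so I'll grip the driver now.

drive_tool:
  moves:
    - [1, 0.4, 0, 0, 0]
    - [1, 0, 0, 0, 0]
    - [-1, 0, 0, 0, 0]
    - [-1, 0, 0, 0, 0]
    - [-1, 0, 0, 0, 0]
    - [-1, 0, 0, 0, 0]
    - [-1, 0, 0, 0, 0]
    - [-1, 0, 0, 0, 0]
    - [-1, 0, 0, 0, 0]
    - [-1, 0, 0, 0, 0]
  squeeze: 45

```text
t: 3.75
ee_pos: [0.5034, 0.1619, 0.1366]
tool_rot: [-0.484, 0.515, 0.484, 0.515]
ft_force: [0.6, -0.8, -0.7]
grip_width: 0.0275
```

```bash
python3 - <<'E'
from h import *
s=get_state(); print(s['t'],s['ee_pos'],s['ft_force'],s['grip_width'])
m,p,d=load('wrist')
f=lambda c:(np.float64(c[0]/4+50-.4),np.float64(c[1]/4+150-.4))
C=np.array([atz(m,*f(c),.09) for c in [(165,228),(205,218),(245,362),(207,370)]]); print(C.round(4),C.mean(0))
print(np.linalg.norm(C[0]-C[3]),np.linalg.norm(C[0]-C[1]))
o=C.mean(0); a=np.radians(6); 
for c in [(203,246),(227,321)]:
  for z in (.078,):
    X=atz(m,*f(c),z)-o; print('tooth',X[0]*np.cos(a)+X[1]*np.sin(a),-X[0]*np.sin(a)+X[1]*np.cos(a))
# cover edges for yaw
P=cloud(m,d)
E
```

```text
3.75 [0.50338712 0.16191832 0.13662873] [ 0.56368568 -0.77226882 -0.68008098] 0.027460427125591467
[[ 0.4793 -0.0742  0.09  ]
 [ 0.4774 -0.0628  0.09  ]
 [ 0.5171 -0.06    0.09  ]
 [ 0.5186 -0.0711  0.09  ]] [ 0.49809798 -0.06700756  0.09      ]
0.03951043699156956 0.011642562921107462
tooth -0.012190237511329902 -0.004100618495051445
tooth 0.009298634437220468 -0.00398770577313839
```

drive_tool:
  moves:
    - [-1, -1, 0, 0, 0]
    - [-1, -2, 0, 0, 0]
    - [-1, -3, 0, 0, 0]
    - [-1, -3, 0, 0, 0]
    - [-1, -1, 0, 0, 0]
    - [-1, 0, -0.2, -4, 0]
    - [-1, 0, -0.2, -4, 0]
    - [-1, 0, -0.2, -4, 0]
    - [-1, 0, -0.2, -4, 0]
    - [-1, 0, 0, -4, 0]
    - [-1, 0, 0, -2.9, 0]
    - [-1, 0, 0, 0, 0]

```text
t: 4.95
ee_pos: [0.496, -0.0719, 0.2365]
tool_rot: [-0.483, 0.517, 0.482, 0.517]
ft_force: [-0.1, 0.4, -0.9]
grip_width: 0.0274
```

drive_tool:
  moves:
    - [-1, 0, 0, 0, 0.14]
    - [-1, 0, 0, 0, 0.14]
    - [-1, 0, 0, 0, 0.14]
    - [-1, 0, 0, 0, 0.14]
    - [-1, 0, 0, 0, 0.14]
    - [-1, 0, 0, 0, 0.14]
    - [-1, 0, 0, 0, 0.14]
    - [-1, 0, 0, 0, 0.14]
    - [-1, 0, 0, 0, 0.14]
    - [-1, 0, 0, 0, 0.15]
    - [-1, 0, 0, 0, 0]
    - [-1, 0, 0, 0, 0]

```text
t: 6.15
ee_pos: [0.4969, -0.0664, 0.2364]
tool_rot: [-0.036, 0.706, 0.037, 0.706]
ft_force: [0.1, 0.1, -1.4]
grip_width: 0.0275
```

```bash
python3 - <<'E'
from h import *
s=get_state(); print(s['t'],s['ee_pos'],s['joints'].round(2),s['ft_force'],s['grip_width']); print(Ro.from_quat(s['tool_rot']).as_matrix().round(3))
m,p,d=grab('wrist','wrist2.png'); print(proj(m,[.498,-.067,.09]),proj(m,s['ee_pos']-[0,0,.0706]))
E
```

```text
6.15 [ 0.49690251 -0.06639587  0.23637877] [-0.46  0.2   0.58  1.9  -0.12  1.08  0.27] [ 0.10482079  0.10782674 -1.39180009] 0.027463928629486233
[[-0.001 -0.103  0.995]
 [ 0.     0.995  0.103]
 [-1.     0.    -0.   ]]
(np.float64(322.8807135659657), np.float64(225.37436266139966)) (np.float64(321.69112287702967), np.float64(249.11475909856088))
```

View pics/wrist2.png

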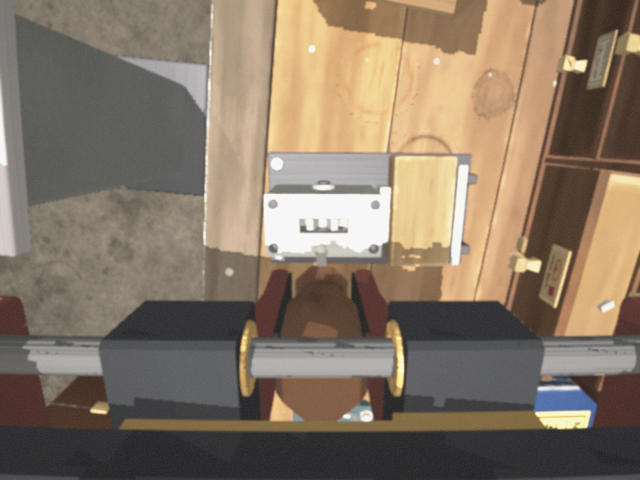

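Wrist view, with +x to the right: the slot is at (323,225) with bright teeth inside it, and the shank tip is near (321,262). I'll zoom in.

```bash
python3 - <<'E'
from h import *
m,p,d=load('wrist')
cv2.imwrite('pics/c_w2.png',cv2.resize(p[180:280,255:395],None,fx=5.5,fy=5.5,interpolation=cv2.INTER_CUBIC)[:,:,::-1])
E
```

```text
(no output)
```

View pics/c_w2.png

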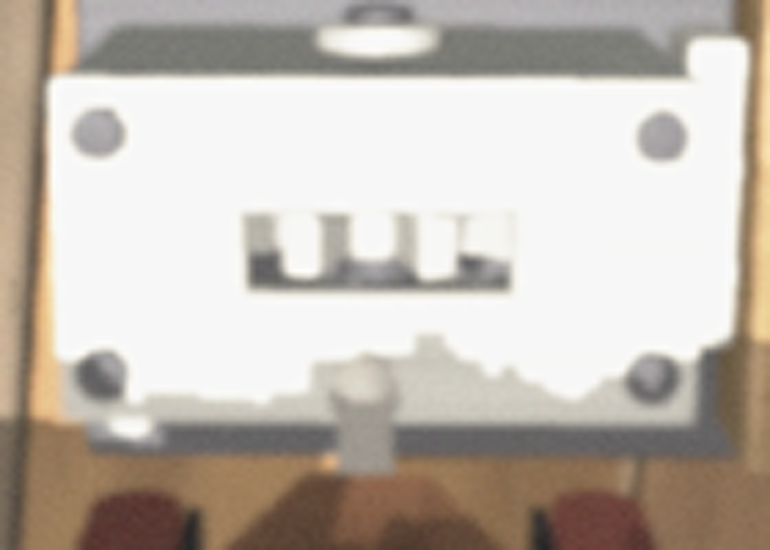

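The crop shows teeth at about −12 and +9.4 mm from the slot centre, and the tip directly above, within 1 mm. I'll go down into the gap between the teeth, slowing at the end.

drive_tool:
  moves:
    - [-1, 2, -0.05, 0.07, 0]
    - [-1, 2, 0, 0, 0]
    - [-1, 2, 0, 0, 0]
    - [-1, 1, 0, 0, 0]
    - [-1, 0, 0, 0, 0]
    - [-1, 0, 0, 0, 0]
  squeeze: 55

```text
t: 6.8
ee_pos: [0.4981, -0.0677, 0.1671]
tool_rot: [-0.035, 0.706, 0.035, 0.706]
ft_force: [-0.5, -0.9, -0.1]
grip_width: 0.0274
```

drive_tool:
  moves:
    - [-1, 0.4, 0, 0, 0]
    - [-1, 0.4, 0, 0, 0]
    - [-1, 0.2, 0, 0, 0]
    - [-1, 0, 0, 0, 0]
    - [-1, 0, 0, 0, 0]

```text
t: 7.3
ee_pos: [0.4978, -0.0676, 0.1567]
tool_rot: [-0.035, 0.706, 0.035, 0.706]
ft_force: [0.4, 0.6, -0.5]
grip_width: 0.0274
```

drive_tool:
  moves:
    - [-1, 0.3, 0, 0, 0]
    - [-1, 0.3, 0, 0, 0]
    - [-1, 0, 0, 0, 0]
    - [-1, 0, 0, 0, 0]

```text
t: 7.7
ee_pos: [0.4977, -0.0676, 0.1505]
tool_rot: [-0.035, 0.706, 0.035, 0.706]
ft_force: [-0.2, -0.2, -0.9]
grip_width: 0.0276
```

drive_tool:
  moves:
    - [-1, 0.3, 0, 0, 0]
    - [-1, 0.3, 0, 0, 0]
    - [-1, 0, 0, 0, 0]
    - [-1, 0, 0, 0, 0]

```text
t: 8.1
ee_pos: [0.4977, -0.0676, 0.1445]
tool_rot: [-0.035, 0.706, 0.035, 0.706]
ft_force: [-0.2, -0.1, -1.0]
grip_width: 0.0274
```

drive_tool:
  moves:
    - [-1, 0.1, 0, 0.15, 0]
    - [-1, 0, 0, 0.15, 0]

```text
t: 8.3
ee_pos: [0.5005, -0.0673, 0.1435]
tool_rot: [-0.035, 0.707, 0.035, 0.706]
ft_force: [-2.7, 0.3, -0.4]
grip_width: 0.0274
```

drive_tool:
  moves:
    - [-1, 0, 0, 0.15, 0]
    - [-1, 0, 0, 0.15, 0]

```text
t: 8.5
ee_pos: [0.5023, -0.0671, 0.1432]
tool_rot: [-0.034, 0.707, 0.035, 0.705]
ft_force: [-4.9, -1.6, -0.2]
grip_width: 0.027
```

drive_tool:
  moves:
    - [-1, 0, 0, 0.15, 0]
    - [-1, 0, 0, 0.15, 0]

```text
t: 8.7
ee_pos: [0.5049, -0.0668, 0.1429]
tool_rot: [-0.034, 0.708, 0.035, 0.705]
ft_force: [-5.4, -0.4, -0.9]
grip_width: 0.0276
```

drive_tool:
  moves:
    - [-1, 0, 0, 0.15, 0]
    - [-1, 0, 0, 0.15, 0]

```text
t: 8.9
ee_pos: [0.508, -0.0665, 0.1429]
tool_rot: [-0.034, 0.708, 0.035, 0.705]
ft_force: [-5.5, -1.0, -0.4]
grip_width: 0.0272
```

drive_tool:
  moves:
    - [-1, 0, 0, 0.15, 0]
    - [-1, 0, 0, 0.15, 0]

```text
t: 9.1
ee_pos: [0.5112, -0.0662, 0.143]
tool_rot: [-0.034, 0.707, 0.035, 0.705]
ft_force: [-5.1, 0.1, 0.2]
grip_width: 0.0275
```

drive_tool:
  moves:
    - [-1, 0, 0, 0.1, 0]
    - [-1, 0, 0, 0, 0]

```text
t: 9.3
ee_pos: [0.5131, -0.0661, 0.1433]
tool_rot: [-0.035, 0.707, 0.035, 0.706]
ft_force: [-4.9, -1.0, 0.3]
grip_width: 0.0274
```

drive_tool:
  moves:
    - [-1, 0, 0, -0.15, 0]
    - [-1, -0.8, 0, 0, 0]
    - [-1, -1, 0, 0, 0]
    - [-1, -0.8, 0, 0, 0]
    - [-1, 0, 0, -1, 0]
    - [-1, 0, 0, -1.1, 0]
    - [-1, 0, 0, 0, 0]
    - [-1, 0, 0, 0, 0]
    - [-1, 0, 0, 0, 0]

```text
t: 10.2
ee_pos: [0.4914, -0.0681, 0.1696]
tool_rot: [-0.035, 0.706, 0.035, 0.706]
ft_force: [-0.1, -0.6, -1.0]
grip_width: 0.0275
```

```bash
python3 - <<'E'
from h import *
s=get_state(); print(s['t'],s['ee_pos'],s['ft_force'],s['wrist_torque'],Ro.from_quat(s['tool_rot']).as_matrix().round(3))
m,p,d=grab('wrist'); u,v=map(int,proj(m,[.4985,-.067,.09])); print(u,v)
cv2.imwrite('pics/c_w3.png',cv2.resize(p[v-45:v+55,u-70:u+100],None,fx=4.5,fy=4.5,interpolation=cv2.INTER_CUBIC)[:,:,::-1])
print(proj(m,s['ee_pos']-[0,0,.0706]))
E
```

```text
10.2 [ 0.49139797 -0.06807734  0.16958278] [-0.11550283 -0.63006841 -1.03533549] [-0.01598397  0.05227233 -0.03348226] [[ 0.    -0.098  0.995]
 [ 0.     0.995  0.098]
 [-1.     0.     0.   ]]
332 244
(np.float64(321.63115967736627), np.float64(249.05590117532665))
```

View pics/c_w3.png

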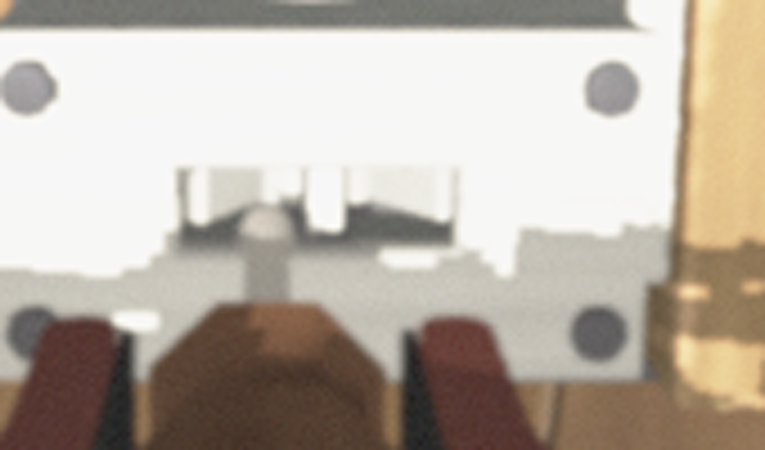

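The crop shows one tooth at about +1 mm from the slot centre (crop 325 against 320), and the driver tip just behind it at crop 268. The first stroke worked, with a free force of about 5 N. Next stroke.

drive_tool:
  moves:
    - [-1, 0, 0, -0.2, 0]
    - [-1, 0.6, 0, 0, 0]
    - [-1, 0.6, 0, 0, 0]
    - [-1, 0.4, 0, 0, 0]
    - [-1, 0, 0, 0, 0]
    - [-1, 0, 0, 0, 0]

```text
t: 10.85
ee_pos: [0.4892, -0.0685, 0.1534]
tool_rot: [-0.035, 0.706, 0.035, 0.706]
ft_force: [0.1, 0.1, -1.5]
grip_width: 0.0274
```

drive_tool:
  moves:
    - [-1, 0.4, 0, 0, 0]
    - [-1, 0.4, 0, 0, 0]
    - [-1, 0.2, 0, 0, 0]
    - [-1, 0, 0, 0, 0]
    - [-1, 0, 0, 0, 0]

```text
t: 11.35
ee_pos: [0.4892, -0.0684, 0.1436]
tool_rot: [-0.035, 0.706, 0.035, 0.706]
ft_force: [-0.4, 0.9, -1.0]
grip_width: 0.0276
```

drive_tool:
  moves:
    - [-1, 0, 0, 0.2, 0]
    - [-1, 0, 0, 0.2, 0]

```text
t: 11.55
ee_pos: [0.4935, -0.068, 0.1438]
tool_rot: [-0.035, 0.706, 0.035, 0.706]
ft_force: [0.6, -0.2, -0.6]
grip_width: 0.0275
```

drive_tool:
  moves:
    - [-1, 0, 0, 0.2, 0]
    - [-1, 0, 0, 0.2, 0]

```text
t: 11.75
ee_pos: [0.496, -0.0678, 0.1433]
tool_rot: [-0.034, 0.707, 0.035, 0.705]
ft_force: [-4.9, -0.4, 2.3]
grip_width: 0.0275
```

drive_tool:
  moves:
    - [-1, 0, 0, 0.2, 0]
    - [-1, 0, 0, 0.2, 0]

```text
t: 11.95
ee_pos: [0.5, -0.0673, 0.1431]
tool_rot: [-0.034, 0.707, 0.035, 0.705]
ft_force: [-5.6, -0.3, -0.1]
grip_width: 0.0273
```

drive_tool:
  moves:
    - [-1, 0, 0, 0.2, 0]
    - [-1, 0, 0, 0.2, 0]

```text
t: 12.15
ee_pos: [0.5034, -0.0669, 0.1428]
tool_rot: [-0.034, 0.708, 0.035, 0.705]
ft_force: [-6.0, -0.5, -1.7]
grip_width: 0.0277
```

drive_tool:
  moves:
    - [-1, 0, 0, 0.2, 0]
    - [-1, 0, 0, 0.2, 0]

```text
t: 12.35
ee_pos: [0.5074, -0.0665, 0.1427]
tool_rot: [-0.034, 0.708, 0.035, 0.705]
ft_force: [-6.1, -0.3, -1.3]
grip_width: 0.0275
```

drive_tool:
  moves:
    - [-1, 0, 0, 0.2, 0]
    - [-1, 0, 0, 0.2, 0]

```text
t: 12.55
ee_pos: [0.5117, -0.0661, 0.1429]
tool_rot: [-0.034, 0.708, 0.035, 0.705]
ft_force: [-5.2, -0.0, 0.7]
grip_width: 0.0272
```

drive_tool:
  moves:
    - [-1, 0, 0, 0, 0]
    - [-1, 0, 0, 0, 0]

```text
t: 12.75
ee_pos: [0.5124, -0.0661, 0.1433]
tool_rot: [-0.035, 0.707, 0.035, 0.706]
ft_force: [-4.2, -0.4, -0.3]
grip_width: 0.0277
```

drive_tool:
  moves:
    - [-1, 0, 0, -0.15, 0]
    - [-1, -0.7, 0, 0, 0]
    - [-1, -0.7, 0, 0, 0]
    - [-1, -0.1, 0, 0, 0]
    - [-1, 0, 0, -1.1, 0]
    - [-1, 0, 0, -1.05, 0]
    - [-1, 0, 0, 0, 0]
    - [-1, 0, 0, 0, 0]

```text
t: 13.55
ee_pos: [0.49, -0.0682, 0.1587]
tool_rot: [-0.034, 0.706, 0.035, 0.706]
ft_force: [0.3, 0.4, -0.3]
grip_width: 0.0272
```

drive_tool:
  moves:
    - [-1, 0.4, 0, 0, 0]
    - [-1, 0.4, 0, 0, 0]
    - [-1, 0.4, 0, 0, 0]
    - [-1, 0.3, 0, 0, 0]
    - [-1, 0, 0, 0, 0]

```text
t: 14.05
ee_pos: [0.49, -0.0683, 0.143]
tool_rot: [-0.035, 0.707, 0.035, 0.706]
ft_force: [-0.7, 0.2, -1.5]
grip_width: 0.0272
```

drive_tool:
  moves:
    - [-1, 0, 0, 0.15, 0]
    - [-1, 0, 0, 0.2, 0]

```text
t: 14.25
ee_pos: [0.4938, -0.068, 0.1437]
tool_rot: [-0.035, 0.706, 0.035, 0.706]
ft_force: [-3.9, -0.4, 0.4]
grip_width: 0.0274
```

drive_tool:
  moves:
    - [-1, 0, 0, 0.2, 0]
    - [-1, 0, 0, 0.2, 0]

```text
t: 14.45
ee_pos: [0.4967, -0.0677, 0.1434]
tool_rot: [-0.034, 0.707, 0.035, 0.705]
ft_force: [-4.8, 0.5, 1.8]
grip_width: 0.0275
```

drive_tool:
  moves:
    - [-1, 0, 0, 0.2, 0]
    - [-1, 0, 0, 0.2, 0]

```text
t: 14.65
ee_pos: [0.5005, -0.0673, 0.1432]
tool_rot: [-0.034, 0.707, 0.035, 0.705]
ft_force: [-5.3, -0.3, 0.8]
grip_width: 0.0275
```

drive_tool:
  moves:
    - [-1, 0, 0, 0.2, 0]
    - [-1, 0, 0, 0.2, 0]

```text
t: 14.85
ee_pos: [0.5038, -0.0669, 0.1428]
tool_rot: [-0.034, 0.708, 0.035, 0.705]
ft_force: [-5.5, -1.0, -1.2]
grip_width: 0.0275
```

drive_tool:
  moves:
    - [-1, 0, 0, 0.2, 0]
    - [-1, 0, 0, 0.2, 0]

```text
t: 15.05
ee_pos: [0.5076, -0.0665, 0.1427]
tool_rot: [-0.034, 0.708, 0.035, 0.705]
ft_force: [-6.4, -1.2, -0.5]
grip_width: 0.0277
```

drive_tool:
  moves:
    - [-1, 0, 0, 0.2, 0]
    - [-1, 0, 0, 0.2, 0]

```text
t: 15.25
ee_pos: [0.5116, -0.0661, 0.1428]
tool_rot: [-0.034, 0.708, 0.035, 0.705]
ft_force: [-7.1, -0.6, 0.8]
grip_width: 0.0274
```

drive_tool:
  moves:
    - [-1, 0, 0, 0, 0]
    - [-1, 0, 0, 0, 0]

```text
t: 15.45
ee_pos: [0.5121, -0.066, 0.143]
tool_rot: [-0.034, 0.708, 0.035, 0.705]
ft_force: [-5.5, -1.3, 0.9]
grip_width: 0.0274
```

drive_tool:
  moves:
    - [-1, 0, 0, -0.15, 0]
    - [-1, -0.7, 0, 0, 0]
    - [-1, -0.7, 0, 0, 0]
    - [-1, -0.1, 0, 0, 0]
    - [-1, 0, 0, -1.1, 0]
    - [-1, 0, 0, -1.05, 0]
    - [-1, 0, 0, 0, 0]
    - [-1, 0, 0, 0, 0]

```text
t: 16.25
ee_pos: [0.4905, -0.0682, 0.1587]
tool_rot: [-0.034, 0.706, 0.035, 0.706]
ft_force: [-0.6, 0.2, -0.5]
grip_width: 0.0272
```

drive_tool:
  moves:
    - [-1, 0.4, 0, 0, 0]
    - [-1, 0.4, 0, 0, 0]
    - [-1, 0.4, 0, 0, 0]
    - [-1, 0.3, 0, 0, 0]
    - [-1, 0, 0, 0, 0]

```text
t: 16.75
ee_pos: [0.4905, -0.0683, 0.143]
tool_rot: [-0.035, 0.707, 0.035, 0.706]
ft_force: [-0.7, 0.3, -0.8]
grip_width: 0.0276
```

drive_tool:
  moves:
    - [-1, 0, 0, 0.15, 0]
    - [-1, 0, 0, 0.2, 0]

```text
t: 16.95
ee_pos: [0.4936, -0.068, 0.1435]
tool_rot: [-0.035, 0.707, 0.035, 0.706]
ft_force: [-5.8, -1.0, 1.0]
grip_width: 0.0277
```

drive_tool:
  moves:
    - [-1, 0, 0, 0.2, 0]
    - [-1, 0, 0, 0.2, 0]

```text
t: 17.15
ee_pos: [0.4963, -0.0677, 0.1433]
tool_rot: [-0.034, 0.708, 0.035, 0.705]
ft_force: [-6.2, -1.0, 4.1]
grip_width: 0.0276
```

drive_tool:
  moves:
    - [-1, 0, 0, 0.2, 0]
    - [-1, 0, 0, 0.2, 0]

```text
t: 17.35
ee_pos: [0.4998, -0.0674, 0.1431]
tool_rot: [-0.034, 0.708, 0.035, 0.704]
ft_force: [-7.0, -0.9, 2.0]
grip_width: 0.0276
```

drive_tool:
  moves:
    - [-1, 0, 0, 0.2, 0]
    - [-1, 0, 0, 0.2, 0]

```text
t: 17.55
ee_pos: [0.5031, -0.067, 0.1427]
tool_rot: [-0.034, 0.709, 0.035, 0.704]
ft_force: [-8.2, -1.1, 0.2]
grip_width: 0.0271
```

drive_tool:
  moves:
    - [-1, 0, 0, 0.2, 0]
    - [-1, 0, 0, 0.2, 0]

```text
t: 17.75
ee_pos: [0.5062, -0.0667, 0.1422]
tool_rot: [-0.034, 0.709, 0.035, 0.703]
ft_force: [-9.5, -0.9, -1.2]
grip_width: 0.0277
```

drive_tool:
  moves:
    - [-1, 0, 0, 0.2, 0]
    - [-1, 0, 0, 0.15, 0]

```text
t: 17.95
ee_pos: [0.5096, -0.0663, 0.1422]
tool_rot: [-0.034, 0.709, 0.035, 0.703]
ft_force: [-10.2, -0.5, -0.2]
grip_width: 0.0273
```

drive_tool:
  moves:
    - [-1, 0, 0, 0, 0]
    - [-1, 0, 0, 0, 0]

```text
t: 18.15
ee_pos: [0.5099, -0.0662, 0.1423]
tool_rot: [-0.034, 0.709, 0.035, 0.703]
ft_force: [-8.4, -0.9, 0.3]
grip_width: 0.0275
```

Force is now about 10 N against 5.5–6 N running free at the same point of the stroke, rising since late in stroke 3. I'm stopping here, withdrawing and checking.

drive_tool:
  moves:
    - [-1, 0, 0, -0.2, 0]
    - [-1, -0.5, 0, -0.1, 0]
    - [-1, -1, 0, 0, 0]
    - [-1, -1, 0, 0, 0]
    - [-1, -2, 0, 0, 0]
    - [-1, -2.5, 0, 0, 0]
    - [-1, -2.5, 0, 0, 0]
    - [-1, 0, 0, 0, 0]
    - [-1, 0, 0, 0, 0]

```text
t: 19.05
ee_pos: [0.5113, -0.0662, 0.2396]
tool_rot: [-0.035, 0.705, 0.035, 0.707]
ft_force: [-0.4, 0.3, -1.7]
grip_width: 0.0276
```

```bash
python3 - <<'E'
from h import *
s=get_state(); print(s['t'],s['ee_pos'],s['ft_force'],Ro.from_quat(s['tool_rot']).as_matrix().round(3))
m,p,d=grab('wrist'); u,v=map(int,proj(m,[.54,-.063,.06])); print(u,v)
cv2.imwrite('pics/c_w4.png',cv2.resize(p[v-60:v+60,u-80:u+80],None,fx=5,fy=5,interpolation=cv2.INTER_CUBIC)[:,:,::-1])
print(proj(m,s['ee_pos']-[0,0,.0706]),u-80,v-60)
E
```

```text
19.05 [ 0.51132426 -0.06617023  0.23960981] [-0.36003603  0.30409239 -1.69804396] [[ 0.002 -0.098  0.995]
 [ 0.001  0.995  0.098]
 [-1.     0.     0.003]]
351 216
(np.float64(321.36628770665106), np.float64(249.10286568750314)) 271 156
```

View pics/c_w4.png

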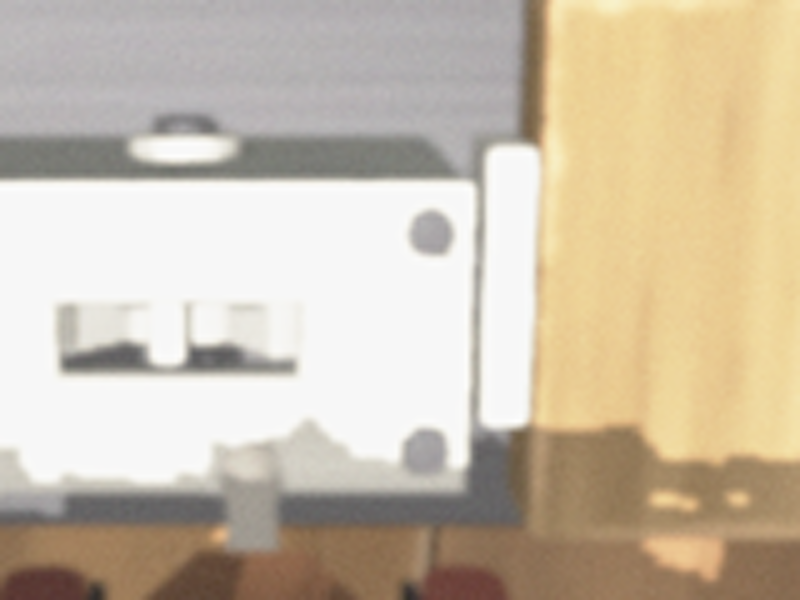

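The shoe bears along the block's face (crop x≈535) and a tooth stands at about −1 mm. Next is the block/fence contact.

```bash
python3 - <<'E'
from h import *
m,p,d=load('wrist')
cv2.imwrite('pics/c_w5.png',cv2.resize(p[140:275,345:505],None,fx=4.4,fy=4.4,interpolation=cv2.INTER_CUBIC)[:,:,::-1])
a=np.radians(5.6);o=np.array([.4985,-.067])
P=cloud(m,d)-[o[0],o[1],0]; fx=P[...,0]*np.cos(a)+P[...,1]*np.sin(a); fy=-P[...,0]*np.sin(a)+P[...,1]*np.cos(a)
z=P[...,2]
for lo in (-40,-20,0,20,40):
    k=(fy*1e3>lo-8)&(fy*1e3<lo+8)&(z>.030)&(fx>.05)&(fx<.15)
    h=[(int(x*1e3),int(np.median(z[k&(abs(fx-x)<.0015)])*1e3)) for x in np.arange(.122,.14,.002) if (k&(abs(fx-x)<.0015)).any()]
    print(lo,h, 'shoe', (fx[k&(z<.06)].min()*1e3).round(1))
E
```

```text
-40 [(122, 43), (124, 43), (126, 43), (128, 41), (130, 42), (132, 41), (134, 42), (136, 41), (138, 41), (140, 36)] shoe 68.9
-20 [(122, 43), (124, 42), (126, 42), (128, 41), (130, 41), (132, 42), (134, 42), (136, 42), (138, 41)] shoe 59.0
0 [(122, 43), (124, 43), (126, 43), (128, 41), (130, 41), (132, 42), (134, 42), (136, 42), (138, 41)] shoe 56.8
20 [(122, 43), (124, 43), (126, 42), (128, 42), (130, 41), (132, 41), (134, 42), (136, 41), (138, 41)] shoe 59.1
40 [(122, 43), (124, 42), (126, 42), (128, 41), (130, 41), (132, 41), (134, 42), (136, 41), (138, 41), (140, 36)] shoe 68.1
```

View pics/c_w5.png

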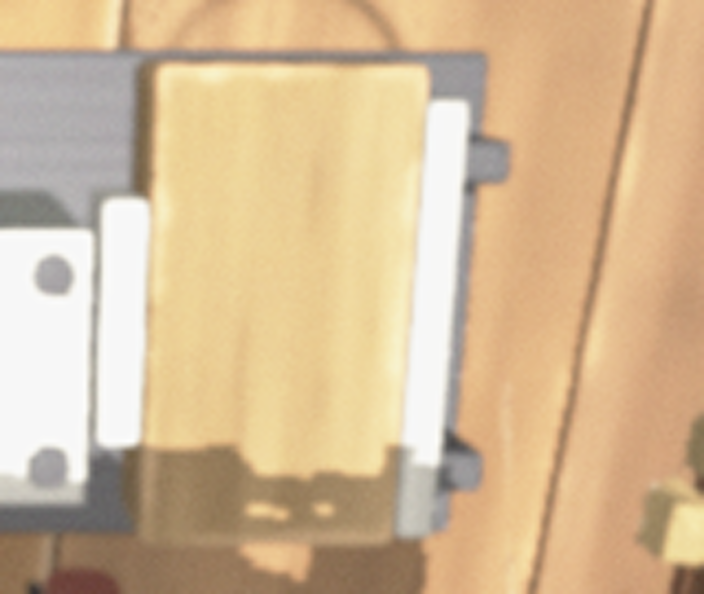

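The block lies flat along the whole fence (edge from crop (430,70) to (395,530), no gap) and the shoe is on it. It is home and gripped, so I'll bring the driver back.

drive_tool:
  moves:
    - [-1, -0.3, 0, 0, -0.14]
    - [-1, 0, 0, 0, -0.14]
    - [-1, 0, 0, 0, -0.14]
    - [-1, 0, 0, 0, -0.14]
    - [-1, 0, 0, 0, -0.14]
    - [-1, 0, 0, 0, -0.14]
    - [-1, 0, 0, 0, -0.14]
    - [-1, 0, 0, 0, -0.14]
    - [-1, 0, 0, 0, -0.14]
    - [-1, 0, 0, 0, -0.15]
    - [-1, 0, 0, 0, 0]
    - [-1, 0, 0, 0, 0]

```text
t: 20.3
ee_pos: [0.5103, -0.0664, 0.2409]
tool_rot: [-0.483, 0.517, 0.483, 0.516]
ft_force: [0.0, 0.4, -0.3]
grip_width: 0.0271
```

drive_tool:
  moves:
    - [-1, 0, 0.4, 4, 0]
    - [-1, 0, 0.4, 4, 0]
    - [-1, 0, 0.4, 4, 0]
    - [-1, 0, 0.4, 4, 0]
    - [-1, 0, 0.4, 4, 0]
    - [-1, 0, 0.25, 2.7, 0]
    - [-1, 0, 0, 0, 0]
    - [-1, 0, 0, 0, 0]
    - [-1, 0, 0, 0, 0]

```text
t: 21.2
ee_pos: [0.5026, 0.1603, 0.2414]
tool_rot: [-0.483, 0.516, 0.483, 0.516]
ft_force: [-0.1, -0.3, -0.7]
grip_width: 0.0273
```

```bash
python3 - <<'E'
from h import *
s=get_state(); print(s['t'],s['ee_pos'],s['ft_force'],Ro.from_quat(s['tool_rot']).as_matrix().round(3))
m,p,d=grab('wrist'); u,v=map(int,proj(m,s['ee_pos']-[0,0,.0706])); print(proj(m,s['ee_pos']-[0,0,.0706]),proj(m,[.5036,.1616,.13]))
print(u-60,v-55); cv2.imwrite('pics/c_w6.png',cv2.resize(p[v-55:v+45,u-60:u+60],None,fx=6,fy=6,interpolation=cv2.INTER_CUBIC)[:,:,::-1])
E
```

```text
21.2 [0.5025502  0.16025096 0.24142398] [-0.05442465 -0.25538013 -0.68693386] [[-0.    -0.998  0.066]
 [-0.001  0.066  0.998]
 [-1.     0.    -0.001]]
(np.float64(322.1563372226705), np.float64(250.18279900747274)) (np.float64(323.9652372898135), np.float64(236.51933655080867))
262 195
```

View pics/c_w6.png

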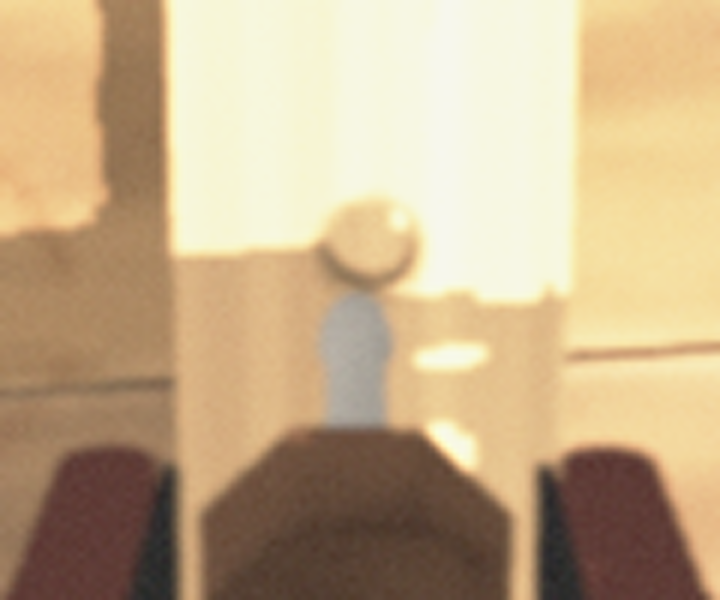

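The crop shows the hole at (370,242) and the tip at (356,325). Both match predictions up to a common 1 px offset, so I'll move about 1 mm and 1.7 mm across and insert slowly.

drive_tool:
  moves:
    - [-1, 0, -0.09, 0.17, 0]
    - [-1, 1.5, 0, 0, 0]
    - [-1, 1.5, 0, 0, 0]
    - [-1, 0.5, 0, 0, 0]
    - [-1, 0, 0, 0, 0]
    - [-1, 0, 0, 0, 0]

```text
t: 21.85
ee_pos: [0.5039, 0.1631, 0.2072]
tool_rot: [-0.484, 0.515, 0.484, 0.516]
ft_force: [0.3, 1.1, -1.9]
grip_width: 0.0275
```

drive_tool:
  moves:
    - [-1, 0.3, 0, 0, 0]
    - [-1, 0.3, 0, 0, 0]
    - [-1, 0.3, 0, 0, 0]
    - [-1, 0, 0, 0, 0]

```text
t: 22.25
ee_pos: [0.5032, 0.1633, 0.1972]
tool_rot: [-0.484, 0.516, 0.484, 0.515]
ft_force: [0.5, 0.4, -1.3]
grip_width: 0.0273
```

drive_tool:
  moves:
    - [-1, 0, 0, -0.12, 0]
    - [-1, 0.8, 0, 0, 0]
    - [-1, 0.8, 0, 0, 0]
    - [-1, 0, 0, 0, 0]

```text
t: 22.65
ee_pos: [0.5025, 0.1618, 0.1802]
tool_rot: [-0.484, 0.516, 0.484, 0.515]
ft_force: [0.5, -0.1, -0.9]
grip_width: 0.0272
```

drive_tool:
  moves:
    - [-1, 0.8, 0, 0, 0]
    - [-1, 0.8, 0, 0, 0]
    - [-1, 0.8, 0, 0, 0]
    - [-1, 0, 0, 0, 0]

```text
t: 23.05
ee_pos: [0.5026, 0.1618, 0.1562]
tool_rot: [-0.484, 0.516, 0.484, 0.515]
ft_force: [0.3, 0.3, 0.2]
grip_width: 0.0275
```

Now the last 2 cm to the seat (TCP z ≈ 0.1366).

drive_tool:
  moves:
    - [-1, 0.6, -0.05, 0, 0]
    - [-1, 0.6, 0, 0, 0]
    - [-1, 0.4, 0, 0, 0]
    - [-1, 0, 0, 0, 0]

```text
t: 23.45
ee_pos: [0.5035, 0.1619, 0.141]
tool_rot: [-0.484, 0.516, 0.484, 0.515]
ft_force: [0.3, -0.5, -0.8]
grip_width: 0.0274
```

drive_tool:
  moves:
    - [-1, 0.15, 0, 0, 0]
    - [-1, 0.1, 0, 0, 0]
    - [-1, 0, 0, 0, 0]

```text
t: 23.75
ee_pos: [0.5039, 0.1621, 0.1392]
tool_rot: [-0.484, 0.515, 0.484, 0.515]
ft_force: [-0.1, 0.5, -1.2]
grip_width: 0.0275
```

drive_tool:
  moves:
    - [-1, 0.12, 0, 0, 0]
    - [-1, 0.1, 0, 0, 0]
    - [-1, 0, 0, 0, 0]

```text
t: 24.05
ee_pos: [0.5039, 0.1621, 0.1369]
tool_rot: [-0.484, 0.515, 0.484, 0.515]
ft_force: [0.0, -0.2, -0.3]
grip_width: 0.0279
```

drive_tool:
  moves:
    - [-0.2, 0, 0, 0, 0]
    - [-0.2, 0, 0, 0, 0]
    - [1, 0, 0, 0, 0]
    - [1, 0, 0, 0, 0]
    - [1, 0, 0, 0, 0]
    - [1, 0, 0, 0, 0]
    - [1, 0, 0, 0, 0]
  squeeze: 10

```text
t: 24.75
ee_pos: [0.5039, 0.1621, 0.137]
tool_rot: [-0.484, 0.515, 0.484, 0.515]
ft_force: [-0.6, 0.3, 0.4]
grip_width: 0.0717
```

drive_tool:
  moves:
    - [1, -1, 0, 0, 0]
    - [1, -3, 0, 0, 0]
    - [1, -4, 0, 0, 0]
    - [1, -4, 0, 0, 0]
    - [1, -4, 0, 0, 0]
    - [1, -1, 0, 0, 0]
    - [1, 0, 0, 0, 0]
    - [1, 0, 0, 0, 0]
    - [1, 0, 0, 0, 0]

```text
t: 25.65
ee_pos: [0.5031, 0.1618, 0.3053]
tool_rot: [-0.484, 0.516, 0.484, 0.514]
ft_force: [-1.2, -0.4, 0.7]
grip_width: 0.0879
```

```bash
python3 - <<'E'
from h import *
s=get_state(); print(s['t'],s['ee_pos'],s['grip_width'],s['ft_force'])
m,p,d=grab('wrist'); A=cloud(m,d).reshape(-1,3); n=np.hypot(A[:,0]-.503,A[:,1]-.162)<.025
B=A[n&(A[:,2]>.2)&(A[:,2]<.23)]; print(len(B),cv2.minAreaRect((B[:,:2]*1000).astype(np.float32)),np.median(B[:,2]))
mm,q,_=grab('side')
a=cv2.resize(q[235:375,225:395],None,fx=3.5,fy=3.5,interpolation=cv2.INTER_CUBIC); cv2.imwrite('pics/end.png',a[:,:,::-1])
E
```

```text
25.65 [0.50309359 0.16181433 0.30531734] 0.08793075444203101 [-1.229491   -0.4346749   0.67196508]
1144 ((500.6000061035156, 160.28884887695312), (26.609878540039062, 27.35546875), 86.45703887939453) 0.20726528672657002
```

View pics/end.png

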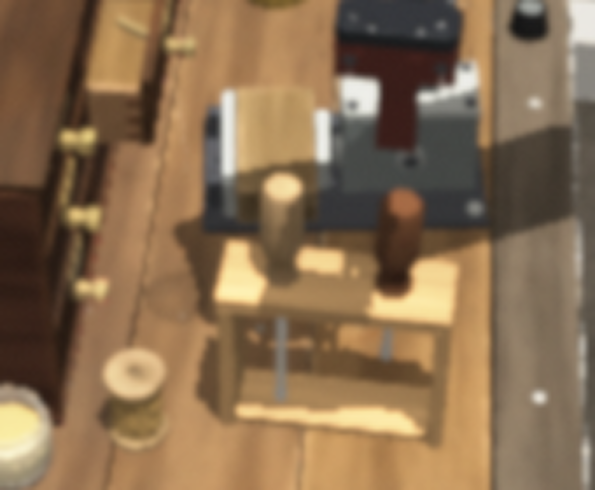

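The driver hangs in the near hole, upright, with its top at z 0.207 as at the start. The gripper is clear, so I'll hand in.

```bash
python3 -c "
from bench import finish_job; print(finish_job())"
```

```text
the job is handed in; nothing more can be done
None
```

The block is clamped against the fence, and the short driver hangs tip down in its own hole, the one nearer the robot. The job was handed in at about 26 s.

- **Clamping:** I pushed the wheel in four strokes, the first a partial one. Running free it took about 5–6 N at the teeth. The force began to rise late in the third stroke and reached about 10 N in the fourth, roughly 4.5 N more than free at the same point, so I stopped there.
- **Block:** The close-up afterwards shows the block flat on the fence along its whole length and the shoe against its other side. The depth readings were too coarse to resolve a gap under about 1–2 mm, so this rests on the picture.
- **Driver:** The handle is upright, with its top at the same height as at the start. It sits about 2–3 mm from where it was first measured. That is about the hole's 2 mm play plus calibration error. The gripper was open and clear of it.
- **Contact:** Force readings taken between moves never passed about 11 N. The bystanders in the last picture (the long driver, spool and loupe) had not visibly moved. The wax tin was at the edge of that picture and I did not check it separately.

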